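# Load an adapter plate and fit its hold-down clip

## Task

Slide the top plate of the stack sideways into the empty nest next to it until it is fully home against the end stop, without lifting it off and without disturbing the plates below. Then push the sprung clip straight down over the round bar beside the nest until its arms snap past the bar and it sits fully home, with its tongue lying over the plate. Leave everything else on the bench as it is.

Things in the scene. Friction and masses are not known exactly. Their poses are not given: they have to be found in the camera images.
- jig: Fixed grey and dark steel loading jig. Base 10 mm thick, x -110..+66, y -135..+135 mm of its origin, which lies on the bench surface. The +y half carries the stack of three plates (centre x 0, y +66 mm); the -y half is the empty nest, a block with its floor 32 mm above the bench, beginning at y +3. Plates slide along the jig's -y. On the nest's -x side a round bar lies along y.
- nest_home (a point): Where the centre of the plate's underside lies when home (jig x 0, y -62, z 32 mm); jig axes. Dark guides 5 mm high, 32 mm either side of the centre line, with a flared mouth; the end stop's face is 60 mm further in -y, 12 mm high. The top plate on the stack lies 2 mm higher than the nest floor.
- bar_mid (a point): Middle of the steel bar's axis, 31 mm above the bench, jig x -70, y -64 mm; jig axes. The bar is 30 mm in diameter, runs along the jig's y and is free for 120 mm between two posts, whose tops are 48 mm above the bench. The 10 mm base lies below it.
- plate_top: Top plate of the stack, aluminium, 60 (x) x 120 (y) x 12 mm, 0.15 to 0.3 kg. Origin: centre of its underside. It starts within about 2 mm and 0.03 rad of the stack place, 128 mm from home.
- plate_mid: Plate of the same shape, directly under the top one; must stay. Origin: centre of its underside.
- plate_low: Plate of the same shape, lowest of the stack, on the jig's stack floor; must stay. Origin: centre of its underside.
- clip: Loose black saddle clip with two sprung steel arms, 60 mm long, about 0.14 kg, standing upright on its arms. Origin: axis of its round mouth, 18.5 mm above the bench as it stands, on the bar's axis when fitted; y along the mouth, z up, x towards the tongue. Crown slab over the mouth 46 mm wide, z +15..+21 mm. Arm ends at z -18.5 mm, gap between the arm lips 21 mm.
- tongue_tip (a point): Lower edge of the end of the clip's tongue (clip x +57, z +15 mm). The tongue is 36 mm wide, with an upturned end to z +25 mm; fitted, it must point to the jig's +x and lies over the plate with 2 mm to spare.
- spool: Bystander: spool of solder wire lying flat, 63 mm across, 45 mm high; origin at its underside. Leave it.
- cutters: Bystander: side cutters lying flat, 59 x 146 x 10 mm; origin at the underside. Leave it.
- calculator: Bystander: pocket calculator lying flat, 130 x 78 x 15 mm; origin at the underside. Leave it.
- tape: Bystander: roll of tape lying flat, 86 mm across, 18 mm high; origin at the underside. Leave it.
- heat_sink: Bystander: finned heat sink, 42 x 55 x 26 mm; origin at the underside. Leave it.
- clip_grip (a point): Middle of the clip's grip rib, 33 mm above the clip's origin. The rib is 16 mm thick in the clip's x (17.4 with its ridges), 60 mm long in y and reaches z +46 mm. Fitting: the arms meet the bar with the origin about 25 mm above the bar's axis; 8 to 12 N down spreads them over the bar, then the clip snaps home with its crown on top of the bar.
There are look-alikes about, which are no part of the job. There is more than one size of the clip; the one meant has the size given above.

How it is judged (in metres and radians):
On the way, in this order (a step that is already met when the one before it is completed fails the run):
1. the top plate lies fully home in the nest (horizontal distance between plate_top and nest_home below 0.006 m and z of plate_top in the frame of nest_home below 0.002 m), for 0.2 s.
2. the clip has snapped fully down over the bar (z of clip in the frame of bar_mid below 0.003 m and x of clip in the frame of bar_mid between -0.003 and 0.003 m and y of clip in the frame of bar_mid between -0.035 and 0.035 m), for 0.2 s.
At the end, for the whole second after the job is handed in: The top plate lies flat in the nest within 6 mm of home; the clip sits on the bar between the posts, its mouth within 3 mm of the bar's axis across and in height, upright within 0.2 rad, tongue over the plate; the two lower plates are within 8 mm of where they started; all at rest and released (all of step 1 and all of step 2 and z of clip in the frame of bar_mid above -0.003 m and x of tongue_tip in the frame of bar_mid above 0.045 m and angle between clip's own z axis and vertical below 0.2 rad and distance of each of plate_mid, plate_low from where it was at the start of the episode below 0.008 m and linear speed of each of plate_top, clip below 0.02 m/s); the robot touches nothing.
It fails at once if the top plate is lifted instead of slid (more than 15 mm above where it lay) (height (world z) of plate_top above 0.049 m).
It fails at once if a lower plate of the stack is moved by more than 8 mm (distance of any of plate_mid, plate_low from where it was at the start of the episode above 0.008 m).
It fails at once if a bystander on the bench is moved by more than 30 mm (distance of any of spool, cutters, calculator, tape, heat_sink from where it was at the start of the episode above 0.03 m).
It also fails if it takes over 64 s, if anything falls off the work surface, if the arm or the gripper's body presses on something with over 40 N, if the wrist force passes 120 N, or if a joint passes its speed limit or range.

## Robot

A 6-joint arm with a two-finger parallel gripper is mounted at the origin on a cart in front of the work surface, level with it; the furniture and walls round the work are solid. World frame = base frame: x ahead of the robot, y to its left, z up, the work surface at z = 0. Lengths are in mm, angles in degrees, forces in N, time in s.
With the tool pointing down it reaches from about 250 to 850 mm from the base axis. Payload 12.5 kg.
Tool frame: the origin (TCP) lies at the very end of the fingers, on their centre line; the grasp point (between the pads) lies 19 mm behind it; z points along the fingers, y is the line along which they close (so a half turn about z gives the same grasp; the last joint's range is limited). The gripper opens to 93 mm and grips with 3 to 60 N. Pads are 15 mm wide; open, the fingers measure 128 mm over their backs; the gripper's body (75 mm by 188 mm) begins 65 mm behind the grasp point.
Start: joints at [61.902, 20.094, 94.641, -0, 65.266, -4.847], TCP at [217.083, 505.331, 218.633] pointing down, gripper open.
Joint ranges: [-157.81, 157.81], [-45, 120.19], [0.68, 151.7], [-89.99, 269.99], [4.06, 180], [-164.3, 164.3]. Speed limits (degrees/s): [127.2, 127.2, 159.86, 180, 180, 180].

## Interface

Orientations are given as a 3x3 rotation matrix whose columns are the frame's x, y, z axes.
In Python, from bench import readout, read_camera, workorder gives the robot as it stands. The module is installed in compiled form; this text tells all that it offers.
- The arm moves only by the tool servo_tool, never from a script. Its argument "plan" is one flat list of numbers, 7 for each row, row after row: the shift along the tool's x, y, z in units of 30 mm (1.0 is 30 mm), then the turn, a rotation vector about the tool's x, y, z in units of 5 degrees (1.0 is 5 degrees), then the opening, from 0 (shut) to 1 (fully open). In form: [tx, ty, tz, wx, wy, wz, grip, tx, ty, tz, wx, wy, wz, grip, ...]. A call has 1 to 20 rows; each row is the pose to reach, as a shift and turn from the pose commanded when the call began, along the tool's axes at that moment; what a row does not reach only later rows make up. A row lasts 1/8 s, in which the tool goes at most 62.5 mm and 10.7 degrees, less where a joint would pass 70% of its speed; a pose out of reach is approached as far as the arm can. A call with a gripper value outside its range is refused whole. The fingers move at their own pace and stop on an object; the grip force is fixed at half the most. Time passes only in rows, so rows that repeat a pose let the fingers close. It gives the time, the measured TCP pose, the force, the opening and the grip force at its end, in the units of the state.
- readout.get_obs(): the state, without advancing time (a new reading comes with each control period).
- read_camera(name): name is "scene" or "top" or "wrist"; returns a dict with "image" (400x640x3 uint8, red, green, blue), "z_map" (400x640 float32, mm along the optical axis (not along the pixel's ray), 0 where there is no reading), "fx", "fy", "cx", "cy" (pixels), "position" and "attitude" of the camera in the world. Camera axes: x right, y up, looking along -z (the intrinsics and any distortion apply to the point x, -y, -z); pixel columns grow to the right and rows downward; lengths in mm; the calibration is good to about 2 mm. A picture is of the moment at which its call begins.
- workorder.hand_in(): hands the job in; it is judged then, once.
The state is a dict: "clock": time; "joint_pos": joint angles; "joint_velocities": joint speeds; "tau": joint torques, N m; "ee_pos": TCP position; "tcp_rot": TCP orientation; "contact_force": force on the tool from outside, world axes, zero at the start; "torque": the same for the moment, N m; "opening": opening from 0.0 (shut) to 1.0 (fully open); "grip_force": force on a finger pad.
Only numpy, scipy, OpenCV 4.12 (cv2) and the standard library are available. Lean on these libraries where they do the work, as an engineer would, in place of code of your own. Each camera call takes 0.05 s, during which the arm holds its last target. There are 200 camera calls.

## Working session

There is one attempt and no reset: what is moved stays moved. The work goes in short steps, Python scripts to look and compute and a tool call to move; the robot and the scene stay as the last step left them, time stands still between calls to the robot, and variables do not carry over. Pictures are saved under pics/ and viewed, at most 10 in all, crops included, and the job is handed in when it is done.

Besides the shell and the picture viewer there is one more tool, called as name(argument=value, ...), one argument or row to a line, values as JSON. servo_tool: Moves the arm, as the interface text tells. Its arguments: {"type":"object","properties":{"plan":{"type":"array"}},"required":["plan"]}

```bash
mkdir -p pics
cat > h.py <<'E'
import numpy as np, cv2
from bench import readout, read_camera, workorder
def shot(n,save=None):
    c=read_camera(n)
    if save: cv2.imwrite(f'pics/{save}.png',c['image'][:,:,::-1]); np.savez(f'pics/{save}.npz',**c)
    return c
def load(s): return dict(np.load(f'pics/{s}.npz'))
def ray(c,u,v):
    d=np.array([(u-c['cx'])/c['fx'],-(v-c['cy'])/c['fy'],-1.0])
    return np.array(c['attitude'])@d
def onplane(c,u,v,z):
    d=ray(c,u,v);p=np.array(c['position']).ravel();return p+d*(z-p[2])/d[2]
def depthpt(c,u,v):
    return np.array(c['position']).ravel()+ray(c,u,v)*c['z_map'][int(round(v)),int(round(u))]
def cloud(c):
    v,u=np.mgrid[0:400,0:640]
    d=np.stack([(u-c['cx'])/c['fx'],-(v-c['cy'])/c['fy'],-np.ones_like(u,float)],-1)
    P=(d*c['z_map'][...,None])@np.array(c['attitude']).T+np.array(c['position']).ravel()
    P[c['z_map']==0]=np.nan
    return P
E
python3 - <<'E'
from h import *
for n in('scene','top','wrist'):
    c=shot(n,n); print(n,c['fx'],c['cx'],c['cy'],c['position'],np.round(c['attitude'],3).tolist(),[k for k in c])
a=[cv2.imread(f'pics/{n}.png') for n in('scene','top')]
cv2.imwrite('pics/both.png',cv2.resize(np.vstack(a),None,fx=.75,fy=.75))
E
```

```text
scene 491.39565967917605 318.7671078080311 210.23700769340851 [-1019.65139574 -1213.06694177   962.85976741] [[0.555, 0.375, -0.742], [-0.831, 0.233, -0.504], [-0.016, 0.897, 0.441]] ['image', 'z_map', 'fx', 'fy', 'cx', 'cy', 'position', 'attitude']
top 430.87967792211776 322.24270168600316 195.33075909151611 [ 193.8899976  -168.33821349 1554.96917915] [[0.088, 0.972, -0.218], [-0.996, 0.086, -0.019], [0.0, 0.219, 0.976]] ['image', 'z_map', 'fx', 'fy', 'cx', 'cy', 'position', 'attitude']
wrist 300.3881768298181 316.79800526083585 201.7394714560236 [151.26986025 532.38181075 383.47496987] [[0.395, -0.888, -0.237], [0.919, 0.381, 0.101], [0.001, -0.257, 0.966]] ['image', 'z_map', 'fx', 'fy', 'cx', 'cy', 'position', 'attitude']
```

View pics/top.png

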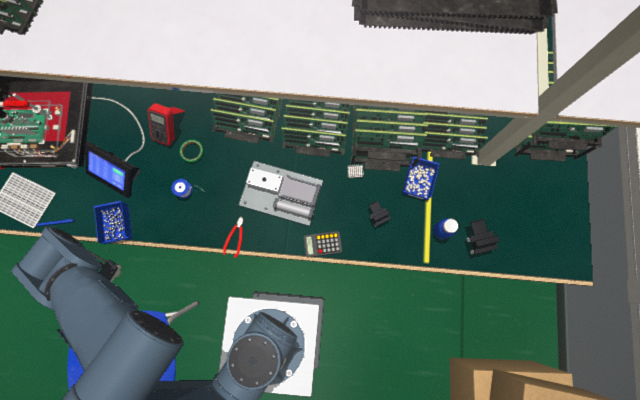

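View pics/scene.png

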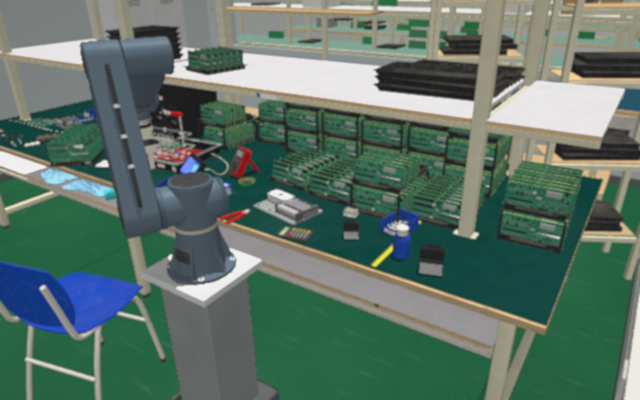

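The top view shows the jig at (283,192), with the stack's white-silver plate at (265,180), the nest at (300,190) and the bar at (293,209). There are two black clips, a small one at (378,214) and a bigger one at (482,238). Next I'll measure sizes and make a crop.

Run:
```python
from h import *
c=load('top'); I=c['image']
a=cv2.resize(I[140:270,225:355][:,:,::-1],None,fx=4.5,fy=4.5,interpolation=cv2.INTER_CUBIC)
s=load('scene')['image']
b=cv2.resize(I[185:265,355:515][:,:,::-1],None,fx=2.5,fy=2.5,interpolation=cv2.INTER_CUBIC)
b2=cv2.resize(s[200:280,330:450][:,:,::-1],None,fx=3.3,fy=3.3,interpolation=cv2.INTER_CUBIC)
out=np.zeros((590,800,3),np.uint8); a=cv2.resize(a,(400,400)); out[:400,:400]=a; out[:200,400:800]=b[:200,:400]; out[210:210+264,400:796]=b2[:264,:396]
cv2.imwrite('pics/crop1.png',out)
P=cloud(c)
print('bench z',np.nanmedian(P[225:235,380:420,2]))
g=cv2.cvtColor(I,cv2.COLOR_RGB2HSV)
m=((I.max(2)<70)&(P[...,2]>6)&(P[...,2]<120)).astype(np.uint8)
n,l,st,ce=cv2.connectedComponentsWithStats(m)
for i in range(1,n):
    if st[i,4]>60 and ce[i][1]>185: 
        Q=P[l==i]; print(ce[i].round(),st[i],'zmax',np.nanpercentile(Q[:,2],[50,90,98]).round(1),np.nanmedian(Q,0).round(),np.nanmin(Q,0).round(),np.nanmax(Q,0).round())
for n_,u,v in(('plate',265,180),('nest',300,188),('bar',293,209),('jigcornerTL',257,163)):print(n_,depthpt(c,u,v).round(1))
```

```text
bench z 0.28002841767909104
[379. 214.] [369 201  23  26 314] zmax [41.7 65.8 68.4] [ 480. -344.   42.] [ 441. -395.    7.] [ 535. -309.   69.]
[483. 237.] [470 219  31  36 682] zmax [57.4 90.8 95.1] [ 423. -704.   57.] [ 371. -790.    6.] [ 504. -665.   98.]
plate [568.3  71.6  49.2]
nest [554.  -55.9  31.8]
bar [472.7 -39.4  41.5]
jigcornerTL [638.6 114.1  16.9]
```

View pics/crop1.png

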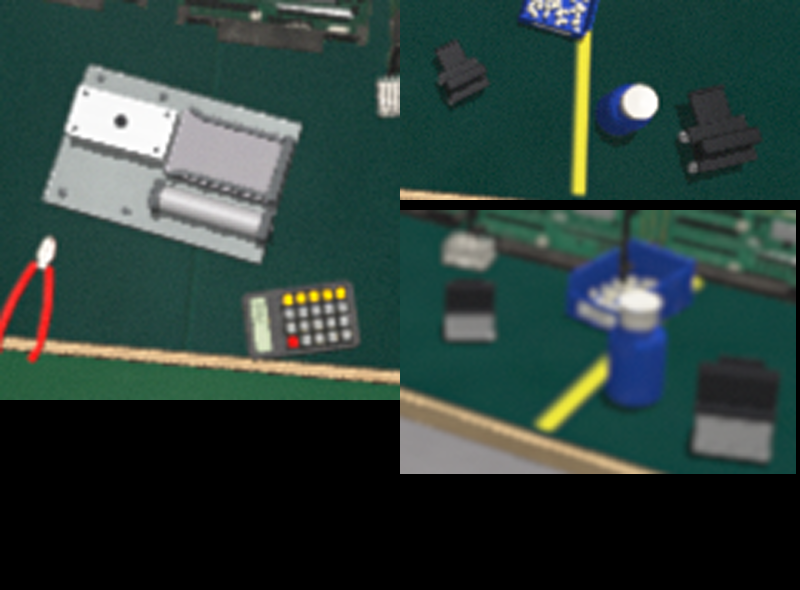

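Of the two clips, the one at (378,214) has its rib top at about 66 mm, matching the expected 64.5. The one at (482,238) reaches about 95 mm, so it is the oversized look-alike. In the crop the small one's tongue points away from the robot, as does the jig's +x. Next is the rough jig pose.

```bash
cat >> h.py <<'E'
def rot(): return np.array(readout.get_obs()['tcp_rot']).reshape(3,3)
E
python3 - <<'E'
from h import *
c=load('top'); I=c['image']; P=cloud(c)
hsv=cv2.cvtColor(I,cv2.COLOR_RGB2HSV)
roi=np.zeros((400,640),bool); roi[150:235,230:335]=1
m=(roi&(hsv[...,1]<70)&(P[...,2]>4)&(P[...,2]<60)).astype(np.uint8)
n,l,st,ce=cv2.connectedComponentsWithStats(m); i=1+st[1:,4].argmax(); Q=P[l==i]
r=cv2.minAreaRect(Q[:,:2].astype(np.float32)); print(r, cv2.boxPoints(r).round())
# base corners by z=10 plane
ct=cv2.findContours((l==i).astype(np.uint8),0,2)[0][0]
print(cv2.approxPolyDP(ct,4,True).ravel().reshape(-1,2).tolist())
pl=(roi&(I.min(2)>200)&(P[...,2]>38)).astype(np.uint8)
v,u=np.nonzero(pl); W=np.array([onplane(c,a,b,46) for a,b in zip(u,v)])
print('plate',cv2.minAreaRect(W[:,:2].astype(np.float32)),np.nanmedian(P[pl>0][:,2]))
sh=P[60:74,250:330].reshape(-1,3);print('shelf',np.nanmedian(sh,0),np.nanmin(sh,0))
o=readout.get_obs();print(o['ee_pos'],np.round(o['tcp_rot'],3),o['opening'],o['clock'])
E
```

```text
((537.8449096679688, 15.372787475585938), (281.0057067871094, 181.56573486328125), 78.64569854736328) [[ 421. -105.]
 [ 599. -140.]
 [ 655.  135.]
 [ 477.  171.]]
[[254, 161], [239, 204], [309, 225], [322, 180]]
plate ((538.3529663085938, 16.598846435546875), (264.4331970214844, 91.93080139160156), 59.26451873779297) 46.595534435240666
shelf [788.52864972 -25.87939741 475.90004782] [ 758.84125639 -135.58416633  470.58974402]
[216.97339532 505.14873939 218.25082152] [[-0.919  0.395 -0.   ]
 [ 0.395  0.919 -0.001]
 [ 0.    -0.001 -1.   ]] 1.002423316221968 0.15
```

servo_tool(
  plan=[-17,-10.6,-1.1,0,0,15.6,0.5,-17,-10.6,-1.1,0,0,15.6,0.5,-17,-10.6,-1.1,0,0,15.6,0.5,-17,-10.6,-1.1,0,0,15.6,0.5,-17,-10.6,-1.1,0,0,15.6,0.5,-17,-10.6,-1.1,0,0,15.6,0.5,-17,-10.6,-1.1,0,0,15.6,0.5,-17,-10.6,-1.1,0,0,15.6,0.5,-17,-10.6,-1.1,0,0,15.6,0.5,-17,-10.6,-1.1,0,0,15.6,0.5,-17,-10.6,-1.1,0,0,15.6,0.5,-17,-10.6,-1.1,0,0,15.6,0.5,-17,-10.6,-1.1,0,0,15.6,0.5,-17,-10.6,-1.1,0,0,15.6,0.5,-17,-10.6,-1.1,0,0,15.6,0.5,-17,-10.6,-1.1,0,0,15.6,0.5],
)

```text
clock: 2.15
ee_pos: [560.1, 12.0, 251.7]
tcp_rot: [[0.195, 0.981, 0.0], [0.981, -0.195, -0.0], [-0.0, 0.0, -1.0]]
contact_force: [0.6, 0.5, 0.5]
opening: 0.5
grip_force: 0.0
```

Run:
```python
from h import *
o=readout.get_obs();print(o['ee_pos'],np.round(o['tcp_rot'],3).tolist(),o['opening'],o['clock'],np.round(o['joint_pos'],1))
c=shot('wrist','w1')
cv2.imwrite('pics/w1v.png',cv2.resize(c['image'][:,:,::-1],(800,500)))
```

```text
[560.07554742  12.01207024 251.69655821] [[0.195, 0.981, 0.0], [0.981, -0.195, -0.0], [-0.0, 0.0, -1.0]] 0.5001562009769712 2.15 [-3.5 19.3 90.8 -0.  69.8  7.7]
```

View pics/w1v.png

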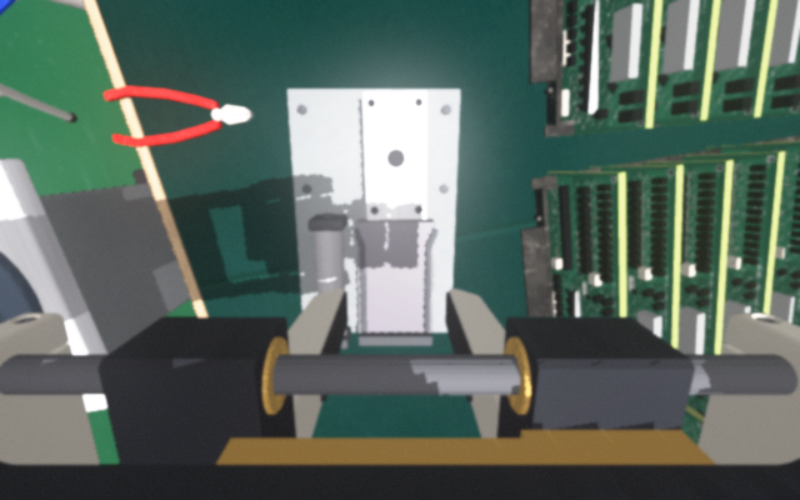

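The wrist view (scaled 1.25) shows the plate with corners near (363,90), (427,92), (364,220) and (430,219). The jig base's far edge runs from (288,89) to (461,89). The nest floor is at about (393,280), with flared guides at x = 357 and 432, and the bar is at about (327,260).

Run:
```python
from h import *
c=load('w1'); I=c['image']; P=cloud(c); Z=P[...,2]
def reg(x0,x1,y0,y1):
    m=np.zeros((400,640),bool); m[int(y0/1.25):int(y1/1.25),int(x0/1.25):int(x1/1.25)]=1; return m
def rect(m,z):
    m=cv2.morphologyEx(m.astype(np.uint8),cv2.MORPH_OPEN,np.ones((3,3)))
    n,l,st,ce=cv2.connectedComponentsWithStats(m);i=1+st[1:,4].argmax()
    v,u=np.nonzero(l==i)
    # pixel corners (area-true)
    W=np.array([onplane(c,a+da,b+db,z)[:2] for a,b in zip(u,v) for da in(-.5,.5) for db in(-.5,.5)],np.float32)
    return cv2.minAreaRect(W),np.nanmedian(Z[l==i]),st[i]
a=reg(330,450,80,228)
print('plate',rect(a&(Z>42)&(Z<52),46))
yw=reg(365,428,225,320); print('floor z',np.nanmedian(Z[yw]))
b=reg(315,342,235,290); print('bar top z',np.nanpercentile(Z[b],[50,90,98]))
base=reg(280,470,80,330)&(Z>5)&(Z<60)
print('base far half',rect(base,10))
# base edges: per row left and right bounds at z=10 -> world
L=[];R=[]
for r in range(int(100/1.25),int(215/1.25)):
    k=np.nonzero(base[r])[0]
    L.append(onplane(c,k[0]-.5,r,10)[:2]);R.append(onplane(c,k[-1]+.5,r,10)[:2])
T=[]
for col in range(int(300/1.25),int(350/1.25)):
    k=np.nonzero(base[:,col])[0];T.append(onplane(c,col,k[0]-.5,10)[:2])
for nm,E in(('L',L),('R',R),('T',T)):
    f=cv2.fitLine(np.array(E,np.float32),cv2.DIST_HUBER,0,.01,.01).ravel();print(nm,f.round(3),np.degrees(np.arctan2(f[1],f[0])).round(2))
f=lambda x,y,z:onplane(c,x/1.25,y/1.25,z).round(1)
print('guides z37',f(357,300,37),f(432,300,37))
```

```text
plate (((572.1170654296875, 76.90296173095703), (120.41707611083984, 60.794349670410156), 79.6109390258789), np.float64(45.168549589375544), array([ 290,   72,   52,  104, 5088], dtype=int32))
floor z 31.069281459911508
bar top z [43.09138005 45.15628269 45.84049043]
base far half (((537.5403442382812, 17.1253662109375), (265.2286376953125, 176.117919921875), 78.727783203125), np.float64(29.234056313895337), array([  229,    71,   139,   193, 23505], dtype=int32))
L [1.95000e-01 9.81000e-01 4.66714e+02 1.08780e+02] 78.76
R [1.98000e-01 9.80000e-01 6.37678e+02 7.24600e+01] 78.61
T [ 9.81000e-01 -1.94000e-01  5.17594e+02  1.56173e+02] -11.21
guides z37 [502.5 -62.   37. ] [582.2 -77.9  37. ]
```

Jig origin comes out at about (559, 10) with yaw -11.3°. The plate centre is at jig (0, 68), yaw +0.9°, which matches the text, and the heights of 45/31/46 agree too. I'll go behind the stack now.

servo_tool(
  plan=[5,-0.03,0,0,0,0,0.25,5,-0.03,0,0,0,0,0.25,5,-0.03,0,0,0,0,0.25,5,-0.03,0,0,0,0,0.25,5,-0.03,3,0,0,0,0.25,5,-0.03,5,0,0,0,0.25,5,-0.03,6.5,0,0,0,0.25,5,-0.03,6.5,0,0,0,0.25,5,-0.03,7.1,0,0,0,0.25,5,-0.03,7.1,0,0,0,0.25,5,-0.03,7.1,0,0,0,0.25],
)

```text
clock: 3.58
ee_pos: [589.4, 159.2, 40.3]
tcp_rot: [[0.195, 0.981, 0.002], [0.981, -0.195, 0.0], [0.001, 0.002, -1.0]]
contact_force: [0.3, 0.3, -0.1]
opening: 0.249
grip_force: 0.0
```

servo_tool(
  plan=[-0.3,0,0.03,0,0,0,0.25,-0.6,0,0.03,0,0,0,0.25,-0.9,0,0.03,0,0,0,0.25,-1.2,0,0.03,0,0,0,0.25,-1.5,0,0.03,0,0,0,0.25,-1.8,0,0.03,0,0,0,0.25,-2.1,0,0.03,0,0,0,0.25,-2.4,0,0.03,0,0,0,0.25,-2.7,0,0.03,0,0,0,0.25,-3,0,0.03,0,0,0,0.25,-3.3,0,0.03,0,0,0,0.25,-3.6,0,0.03,0,0,0,0.25,-3.9,0,0.03,0,0,0,0.25,-4.2,0,0.03,0,0,0,0.25,-4.4,0,0.03,0,0,0,0.25],
)

```text
clock: 5.45
ee_pos: [562.4, 29.0, 37.5]
tcp_rot: [[0.195, 0.981, -0.001], [0.981, -0.195, -0.0], [-0.0, -0.001, -1.0]]
contact_force: [1.3, 1.1, 0.0]
opening: 0.252
grip_force: 0.5
```

Run:
```python
from h import *
o=readout.get_obs();p=np.array(o['ee_pos']);print(p,o['contact_force'],p[0]*.196+p[1]*.981-119.6)
c=shot('wrist','w2');P=cloud(c);Z=P[...,2]
cv2.imwrite('pics/w2v.png',c['image'][:,:,::-1])
c=shot('top','t2')
I=c['image'];P=cloud(c)
roi=np.zeros((400,640),bool); roi[150:235,230:335]=1
m=roi&(P[...,2]>38)&(P[...,2]<50)&(I.min(2)>190)
v,u=np.nonzero(m)
if len(u): W=np.array([onplane(c,a,b,46)[:2] for a,b in zip(u,v)]);print(len(u),cv2.minAreaRect(W.astype(np.float32)))
```

```text
[562.39450448  28.95782577  37.50315212] [1.25673416 1.13954746 0.00413527] 19.036949961428434
366 ((521.5177001953125, -52.05641555786133), (94.59076690673828, 112.46874237060547), 84.32794952392578)
```

View pics/w2v.png

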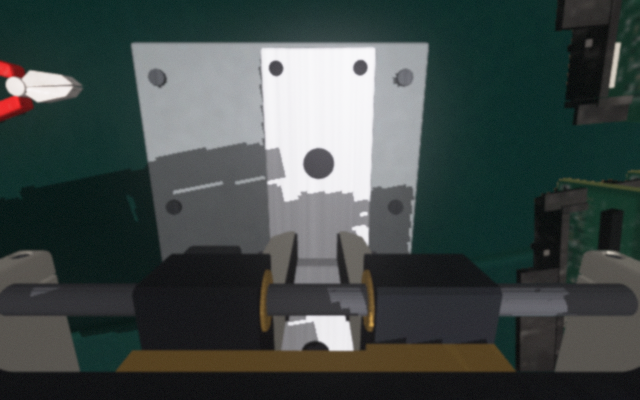

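The wrist view shows the middle plate still in place (hole at (318,163)), and the top plate's hole at (315,347), past the fingers. I'll push the last stretch.

servo_tool(
  plan=[-0.1,0,0,0,0,0,0.25,-0.2,0,0,0,0,0,0.25,-0.3,0,0,0,0,0,0.25,-0.35,0,0,0,0,0,0.25,-0.4,0,0,0,0,0,0.25,-0.43,0,0,0,0,0,0.25,-0.43,0,0,0,0,0,0.25],
)

```text
clock: 6.42
ee_pos: [560.4, 17.8, 37.8]
tcp_rot: [[0.195, 0.981, 0.001], [0.981, -0.195, 0.001], [0.001, 0.0, -1.0]]
contact_force: [1.1, 7.0, -1.1]
opening: 0.248
grip_force: 3.8
```

servo_tool(
  plan=[-0.03,0,0,0,0,0,0.25,-0.06,0,0,0,0,0,0.25,-0.06,0,0,0,0,0,0.25,-0.06,0,0,0,0,0,0.25],
)

```text
clock: 6.92
ee_pos: [560.4, 17.6, 37.9]
tcp_rot: [[0.196, 0.981, 0.001], [0.981, -0.196, 0.003], [0.003, 0.001, -1.0]]
contact_force: [2.9, 19.1, -1.1]
opening: 0.249
grip_force: 9.8
```

Run:
```python
from h import *
o=readout.get_obs();p=np.array(o['ee_pos']);print(p,o['contact_force'],p[0]*.196+p[1]*.981-119.6)
```

```text
[560.42635841  17.56717104  37.92775818] [ 2.86150707 19.06080494 -1.09092997] 7.476961035836013
```

It met a hard stop (19 N, no travel), with TCP jig y 7.5. I'll back off, rise and look at the nest.

servo_tool(
  plan=[0.6,0,0,0,0,0,0.25,0.6,0,0,0,0,0,0.25,0.6,0,-2,0,0,0,0.25,0.6,0,-4,0,0,0,0.4,0.6,0,-6,0,0,0,0.4,-2.2,0,-7,0,0,0,0.4,-2.2,0,-7,0,0,0,0.4,-2.2,0,-7,0,0,0,0.4,-2.2,0,-7,0,0,0,0.4],
)

```text
clock: 8.05
ee_pos: [546.8, -49.1, 247.2]
tcp_rot: [[0.195, 0.981, -0.001], [0.981, -0.195, 0.0], [0.0, -0.001, -1.0]]
contact_force: [0.3, 0.1, -0.9]
opening: 0.399
grip_force: 0.0
```

Run:
```python
from h import *
o=readout.get_obs();p=np.array(o['ee_pos']);print(p,o['contact_force'],p[0]*.196+p[1]*.981-119.6)
c=shot('wrist','w3');cv2.imwrite('pics/w3v.png',c['image'][:,:,::-1])
```

```text
[546.84795681 -49.08854637 247.18379149] [ 0.3431412   0.1454387  -0.85151602] -60.57366445371692
```

View pics/w3v.png

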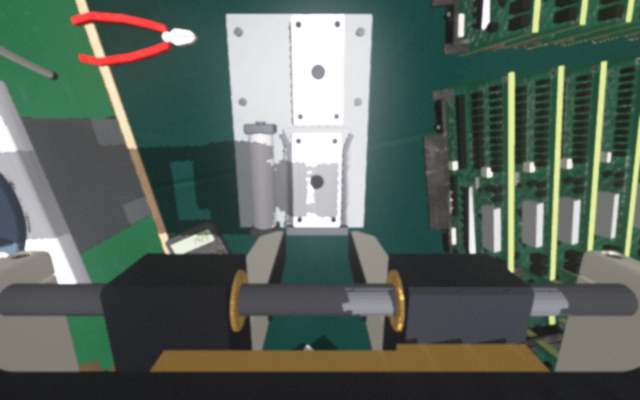

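Now I see the plate in the nest, spanning (292,132) to (342,227) against the end stop at row 229. The stack behind shows hole (318,72), and the bar runs along column 262 between the posts at rows 127 and 228. Next I measure the plate and the bar, then look at the clip.

Run:
```python
from h import *
from scipy.optimize import least_squares
c=load('w3');I=c['image'];P=cloud(c);Z=P[...,2]
J=lambda Q:np.stack([Q[...,0]*.981-Q[...,1]*.195-546,Q[...,0]*.195+Q[...,1]*.981-119.5],-1)
def rect(m,z):
    m=cv2.morphologyEx(m.astype(np.uint8),cv2.MORPH_OPEN,np.ones((3,3)))
    n,l,st,ce=cv2.connectedComponentsWithStats(m);i=1+st[1:,4].argmax();v,u=np.nonzero(l==i)
    W=np.array([onplane(c,a+da,b+db,z)[:2] for a,b in zip(u,v) for da in(-.5,.5) for db in(-.5,.5)],np.float32)
    r=cv2.minAreaRect(J(W).astype(np.float32));return r,np.nanmedian(Z[l==i]),st[i]
R=np.zeros((400,640),bool);R[128:228,286:350]=1
print('plate jig',rect(R&(Z>40)&(Z<50),44))
S=np.zeros((400,640),bool);S[10:128,286:350]=1
print('stack jig',rect(S&(Z>29)&(Z<50),34))
B=np.zeros((400,640),bool);B[135:215,243:284]=1
q=J(P)[B];z=Z[B];k=(z>36)&(abs(q[:,0]+70)<20);q=q[k];z=z[k]
f=least_squares(lambda p:np.hypot(q[:,0]-p[0]-p[2]*(q[:,1]+64),z-p[1])-15,[-70,31,0],loss='soft_l1');print('bar',f.x,len(z))
for r in (118,122,126,130,134,138,218,222,226,230,234): print(r,Z[r,262].round(1),J(P)[r,262].round(1))
# base far corner check
L=[]
m=(Z>5)&(Z<60)
for r in range(20,115):
    k=np.nonzero(m[r,200:290])[0]
    L.append(J(onplane(c,200+k[0]-.5,r,10))) if len(k) else 0
    
print('L edge',np.median(L,0))
R=[J(onplane(c,300+np.nonzero(m[r,300:400])[0][-1]+.5,r,10)) for r in range(20,115)];print('R',np.median(R,0))
T=[J(onplane(c,u,np.nonzero(m[:60,u])[0][0]-.5,10)) for u in range(245,285)];print('T',np.median(T,0))
```

```text
plate jig (((-1.1218280792236328, -62.12623977661133), (121.4148941040039, 60.861175537109375), 89.98040008544922), np.float64(43.06197438001948), array([ 292,  132,   49,   96, 4569], dtype=int32))
stack jig (((0.6700057983398438, 66.24102020263672), (60.86835479736328, 119.52136993408203), 0.26170647144317627), np.float64(33.241640012879884), array([ 291,   15,   53,  110, 5603], dtype=int32))
bar [-7.02478005e+01  2.99348858e+01  3.23781575e-04] 1709
118 8.2 [-71.   14.6]
122 34.7 [-66.6   9.6]
126 47.4 [-64.6   5. ]
130 48.3 [-64.6   0.4]
134 45.5 [-65.3  -4.3]
138 45.0 [-65.7  -9. ]
218 44.6 [ -70.4 -109.7]
222 45.0 [ -70.6 -114.9]
226 44.7 [ -70.9 -120.5]
230 46.7 [ -70.8 -125.3]
234 49.3 [ -70.5 -129.8]
L edge [-109.3662886    75.47843925]
R [65.43571054 75.50117328]
T [-62.15206158 134.32894958]
```

The plate is home at jig (-1, -62) with its top at about 43-44 mm. The stack hasn't moved (0.7, 66.2). The bar axis is at jig x -70.2, z about 30-31, with posts at y about -4 and -124. On to the clip.

servo_tool(
  plan=[-11.3,-0.3,1,0,0,0,0.7,-11.3,-0.3,1,0,0,0,0.7,-11.3,-0.3,1,0,0,0,0.7,-11.3,-0.3,1,0,0,0,0.7,-11.3,-0.3,1,0,0,0,0.7,-11.3,-0.3,1,0,0,0,0.7,-11.3,-0.3,1,0,0,0,0.7,-11.3,-0.3,1,0,0,0,0.7,-11.3,-0.3,1,0,0,0,0.7],
)

```text
clock: 9.22
ee_pos: [472.7, -378.9, 217.8]
tcp_rot: [[0.193, 0.981, 0.0], [0.981, -0.193, 0.0], [0.0, 0.0, -1.0]]
contact_force: [-0.1, -0.0, -0.7]
opening: 0.701
grip_force: 0.0
```

Run:
```python
from h import *
o=readout.get_obs();p=np.array(o['ee_pos']);print(p,np.round(o['tcp_rot'],3).tolist())
c=shot('wrist','w4');cv2.imwrite('pics/w4v.png',c['image'][:,:,::-1])
I=c['image'];P=cloud(c);Z=P[...,2]
m=((Z>8)&(Z<80)&(I.max(2)<90)).astype(np.uint8);m[235:]=0
n,l,st,ce=cv2.connectedComponentsWithStats(m)
for i in range(1,n):
    if st[i,4]>300:print(st[i],ce[i].round(),np.nanpercentile(Z[l==i],[50,90,99]).round(1),np.nanmedian(P[l==i],0).round())
```

```text
[ 472.701053   -378.92728739  217.82408597] [[0.193, 0.981, 0.0], [0.981, -0.193, 0.0], [0.0, 0.0, -1.0]]
[505  16  13  88 618] [511.  61.] [43.  44.2 45. ] [ 696. -292.   43.]
[291 160  54  32 863] [318. 174.] [39.6 63.7 64.7] [ 476. -365.   40.]
```

View pics/w4v.png

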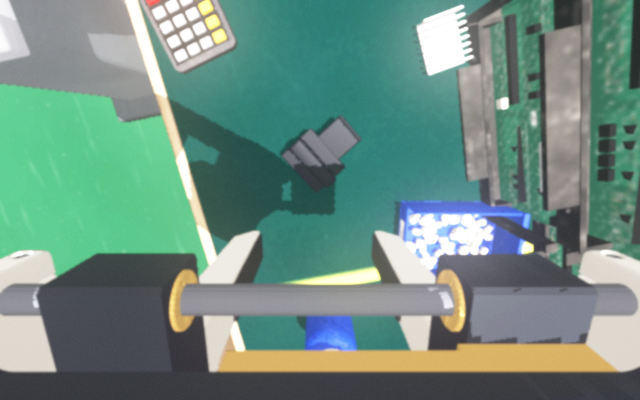

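The clip's rib is at about (316,162) and its tongue end at about (342,133), pointing away from the robot and toward the left. Next I measure the rib axis and height.

Run:
```python
from h import *
c=shot('wrist','w5');o=readout.get_obs();p=np.array(o['ee_pos']);print(p)
def go(c,z0,z1,box,zpl):
    P=cloud(c);Z=P[...,2];m=np.zeros((400,640),bool);m[box[0]:box[1],box[2]:box[3]]=1
    m&=(Z>z0)&(Z<z1)
    n,l,st,ce=cv2.connectedComponentsWithStats(m.astype(np.uint8));i=1+st[1:,4].argmax()
    v,u=np.nonzero(l==i)
    W=np.array([onplane(c,a+da,b+db,zpl)[:2] for a,b in zip(u,v) for da in(-.5,.5) for db in(-.5,.5)],np.float32)
    return cv2.minAreaRect(W),np.nanmedian(Z[l==i]),st[i]
r=go(c,56,75,(100,215,260,380),64.5);print('rib',r)
t=go(c,28,52,(100,215,260,380),39);print('crown+tongue',t)
P=cloud(c);Z=P[...,2]
for u,v in((342,133),(338,138),(330,145)):print('tongue',Z[v,u],onplane(c,u,v,36).round(1))
```

```text
[ 472.52141713 -379.31363739  217.92113945]
rib (((473.8884582519531, -350.5464172363281), (18.970056533813477, 60.36843490600586), 31.321922302246094), np.float64(63.31908275000228), array([290, 139,  46,  49, 857], dtype=int32))
crown+tongue (((500.4537658691406, -333.56591796875), (52.90515899658203, 61.81116485595703), 33.96403884887695), np.float64(38.738624403340026), array([ 298,  115,   63,   61, 1724], dtype=int32))
tongue 37.95357787901463 [ 512.  -327.2   36. ]
tongue 39.28334148210729 [ 506.6 -331.8   36. ]
tongue 38.1338250534277 [ 496.3 -337.7   36. ]
```

The rib measures 60 x ~18 mm, top at 63-64 mm, centre (474, -350.5), with clip yaw 31.3° confirmed by the tongue direction. That is the described clip. Turn, descend and grip.

servo_tool(
  plan=[0.95,-0.14,0,0,0,-8.48,0.45,0.95,-0.14,1,0,0,-8.48,0.45,0.95,-0.14,2,0,0,-8.48,0.45,0.95,-0.14,3,0,0,-8.48,0.45,0.95,-0.14,4,0,0,-8.48,0.45,0.95,-0.14,4,0,0,-8.48,0.45,0.95,-0.14,5,0,0,-8.48,0.45,0.95,-0.14,5.5,0,0,-8.48,0.45,0.95,-0.14,5.86,0,0,-8.48,0.45,0.95,-0.14,5.86,0,0,-8.48,0.45,0.95,-0.14,5.86,0,0,-8.48,0.45],
)

```text
clock: 10.7
ee_pos: [473.8, -351.7, 42.7]
tcp_rot: [[-0.517, 0.856, 0.001], [0.856, 0.517, -0.001], [-0.001, 0.0, -1.0]]
contact_force: [1.2, -0.2, 0.1]
opening: 0.443
grip_force: 0.0
```

servo_tool(
  plan=[0,0,0,0,0,0,0.1,0,0,0,0,0,0,0.1,0,0,0,0,0,0,0.1,0,0,0,0,0,0,0.1,0,0,0,0,0,0,0.1,0,0,0,0,0,0,0.1],
)

```text
clock: 11.45
ee_pos: [473.6, -351.5, 42.1]
tcp_rot: [[-0.517, 0.856, 0.0], [0.856, 0.517, -0.0], [-0.0, 0.0, -1.0]]
contact_force: [-0.7, 0.2, 3.1]
opening: 0.171
grip_force: 30.0
```

Gripped at 30 N. Lift and carry it above the bar.

servo_tool(
  plan=[0,0,-0.5,0,0,0,0.1,0,0,-1.5,0,0,0,0.1,0,0,-3,0,0,0,0.1,0,0,-4,0,0,0,0.1,1,0.6,-4,0,0,1,0.1,2,1.2,-4,0,0,2,0.1,3,1.9,-4,0,0,3,0.1,4,2.5,-4,0,0,4,0.1,5,3.1,-4,0,0,5,0.1,6,3.7,-4,0,0,6,0.1,7,4.35,-4,0,0,7,0.1,8,5,-4,0,0,8,0.1,8.5,5.3,-4,0,0,8.49,0.1,8.86,5.51,-4,0,0,8.49,0.1,8.86,5.51,-4,0,0,8.49,0.1,8.86,5.51,-4,0,0,8.49,0.1,8.86,5.51,-4,0,0,8.49,0.1],
)

```text
clock: 13.58
ee_pos: [477.5, -39.0, 161.9]
tcp_rot: [[0.196, 0.981, -0.0], [0.981, -0.196, -0.0], [-0.0, -0.0, -1.0]]
contact_force: [-0.6, 0.5, -0.9]
opening: 0.169
grip_force: 30.0
```

Run:
```python
from h import *
o=readout.get_obs();p=np.array(o['ee_pos']);R=np.array(o['tcp_rot']);print(p,R.round(4).tolist(),o['grip_force'])
print('jig',p[0]*.9806-p[1]*.1959-546,p[0]*.1959+p[1]*.9806-119.5)
c=shot('wrist','w6');cv2.imwrite('pics/w6v.png',c['image'][:,:,::-1])
c=shot('scene','s6')
P=cloud(c);Z=P[...,2];m=np.linalg.norm(P-[p[0],p[1],p[2]-5],axis=2)<70
print(np.nonzero(m)[0].mean(),np.nonzero(m)[1].mean())
```

```text
[477.48053869 -39.04776775 161.92854694] [[0.1964, 0.9805, -0.0001], [0.9805, -0.1964, -0.0001], [-0.0001, -0.0001, -1.0]] 29.999000430107117
jig -70.13312605880844 -64.25180352503195
181.67816091954023 287.5632183908046
```

View pics/w6v.png

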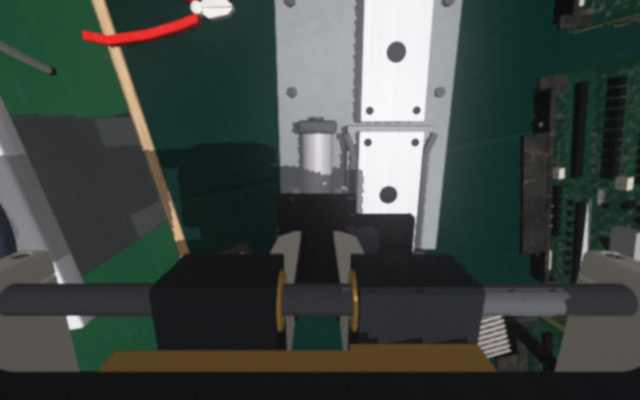

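The clip is held upright. Its crown spans columns 279-356, centred on the bar (column 317), and the tongue reaches over the nest to (414,214). Descending.

servo_tool(
  plan=[0,0,1,0,0,0,0.1,0,0,2,0,0,0,0.1,0,0,2.5,0,0,0,0.1,0,0,2.6,0,0,0,0.1,0,0,2.7,0,0,0,0.1,0,0,2.78,0,0,0,0.1,0,0,2.86,0,0,0,0.1,0,0,2.94,0,0,0,0.1,0,0,3,0,0,0,0.1],
)

```text
clock: 14.8
ee_pos: [478.1, -38.6, 72.9]
tcp_rot: [[0.196, 0.981, 0.002], [0.981, -0.196, -0.0], [0.0, 0.002, -1.0]]
contact_force: [-2.0, 0.4, 9.3]
opening: 0.17
grip_force: 30.0
```

servo_tool(
  plan=[0,0,0.08,0,0,0,0.1,0,0,0.16,0,0,0,0.1,0,0,0.24,0,0,0,0.1,0,0,0.32,0,0,0,0.1,0,0,0.4,0,0,0,0.1,0,0,0.48,0,0,0,0.1,0,0,0.55,0,0,0,0.1,0,0,0.6,0,0,0,0.1,0,0,0.6,0,0,0,0.1],
)

```text
clock: 15.92
ee_pos: [477.5, -38.5, 54.5]
tcp_rot: [[0.196, 0.981, -0.0], [0.981, -0.196, -0.0], [-0.0, -0.0, -1.0]]
contact_force: [-2.7, 0.1, 9.1]
opening: 0.17
grip_force: 30.0
```

servo_tool(
  plan=[0,0,0.05,0,0,0,0.1,0,0,0.08,0,0,0,0.1,0,0,0.08,0,0,0,0.1],
)

```text
clock: 16.3
ee_pos: [477.6, -38.5, 54.1]
tcp_rot: [[0.196, 0.981, 0.0], [0.981, -0.196, -0.0], [-0.0, 0.0, -1.0]]
contact_force: [-13.5, 1.2, 44.4]
opening: 0.169
grip_force: 30.1
```

There is a hard stop at 54.1 mm (44 N), so the crown is on the bar. Ease off, release and rise.

servo_tool(
  plan=[0,0,-0.08,0,0,0,0.1,0,0,-0.08,0,0,0,0.4,0,0,-0.08,0,0,0,0.4,0,0,-0.08,0,0,0,0.4,0,0,-0.08,0,0,0,0.4,0,0,-1,0,0,0,0.4,0,0,-2.5,0,0,0,0.4,0,0,-4.5,0,0,0,0.4,-2,1.5,-6,0,0,0,0.4,-2,1.5,-6,0,0,0,0.4,-2,1.5,-6,0,0,0,0.4,-2,1.5,-6,0,0,0,0.4],
)

```text
clock: 17.8
ee_pos: [509.1, -105.4, 230.6]
tcp_rot: [[0.196, 0.981, -0.002], [0.981, -0.196, 0.001], [0.0, -0.002, -1.0]]
contact_force: [-0.2, -0.7, -0.3]
opening: 0.402
grip_force: 0.0
```

Run:
```python
from h import *
o=readout.get_obs();print(np.array(o['ee_pos']).round(1),o['contact_force'],o['clock'])
c=shot('wrist','w7');cv2.imwrite('pics/w7v.png',c['image'][:,:,::-1])
P=cloud(c);Z=P[...,2];J=np.stack([P[...,0]*.9806-P[...,1]*.1959-546,P[...,0]*.1959+P[...,1]*.9806-119.5],-1)
for nm,x0,x1,y0,y1 in(('rib',-76,-64,-90,-40),('crown',-60,-52,-85,-45),('tongue',-45,-22,-78,-50),('plate',10,28,-110,-20),('stack',-25,25,15,120)):
    m=(J[...,0]>x0)&(J[...,0]<x1)&(J[...,1]>y0)&(J[...,1]<y1);print(nm,m.sum(),np.nanpercentile(Z[m],[10,50,90]).round(1))
m=(Z>68)&(Z<95)&(abs(J[...,0]+70)<30)&(abs(J[...,1]+64)<50);print('rib rect',cv2.minAreaRect(J[m].astype(np.float32)),np.nanmedian(Z[m]))
```

```text
[ 509.1 -105.4  230.6] [-0.21625053 -0.71731374 -0.26758667] 17.8
rib 2376 [ 75.8 328.5 337.4]
crown 262 [50.  51.  51.9]
tongue 519 [49.9 50.8 51.8]
plate 9853 [ 43.8 338.  351.1]
stack 2719 [32.4 33.3 34.4]
rib rect ((-70.13078308105469, -63.392967224121094), (17.3824405670166, 59.28776931762695), 0.20096242427825928) 75.7084928813756
```

View pics/w7v.png

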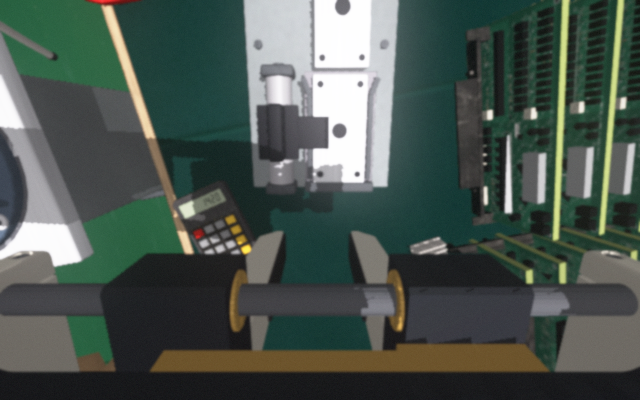

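The picture shows the clip on the bar at (280,133) with its tongue over the plate to (328,132). Rib top is about 76-77 mm (expected 77), centred at jig (-70.1, -63.4). The plate is against the stop and the stack is undisturbed.

```bash
python3 -c "
from bench import workorder
print(workorder.hand_in())"
```

```text
the job is handed in; nothing more can be done
None
```

I handed the job in at about 18 s on the clock: the top plate is home against the end stop, the clip sits fully down on the bar with its tongue over the plate, and the lower plates are in place; no verdict was returned.

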